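# Load the solder caddy

## Task

Set up the solder caddy for the day: move the row of four solder spools from the brown stock rack to the plywood caddy, so that they stand in the order of the caddy's colour code, each spool over the spindle whose round base has the colour of its flanges (this keeps leaded and lead-free wire apart). Lower each spool all the way down until it sits flat on its base, without letting it drop, and leave the flux jar and the glass suncatcher where they are.

Things in the scene. Friction and masses are not known exactly. Their poses are not given: they have to be found in the camera images.
- spool_red: solder spool with red flanges, on end: 56 mm diameter, 50 mm tall, 24 mm through bore, 0.3 to 0.5 kg. Starts on the brown stock rack (plank top 22 mm above the bench), its bore loosely over one of four wooden dowels (12 mm diameter, 30 mm tall) in a straight row, 85 mm apart, roughly along world y (within 9 degrees). Origin: centre of its underside; z up along the bore; its yaw does not matter
- spool_yellow: solder spool with yellow flanges, on end: 56 mm diameter, 50 mm tall, 24 mm through bore, 0.3 to 0.5 kg. Starts on the brown stock rack (plank top 22 mm above the bench), its bore loosely over one of four wooden dowels (12 mm diameter, 30 mm tall) in a straight row, 85 mm apart, roughly along world y (within 9 degrees). Origin: centre of its underside; z up along the bore; its yaw does not matter
- spool_blue: solder spool with blue flanges, on end: 56 mm diameter, 50 mm tall, 24 mm through bore, 0.3 to 0.5 kg. Starts on the brown stock rack (plank top 22 mm above the bench), its bore loosely over one of four wooden dowels (12 mm diameter, 30 mm tall) in a straight row, 85 mm apart, roughly along world y (within 9 degrees). Origin: centre of its underside; z up along the bore; its yaw does not matter
- spool_black: solder spool with black flanges, on end: 56 mm diameter, 50 mm tall, 24 mm through bore, 0.3 to 0.5 kg. Starts on the brown stock rack (plank top 22 mm above the bench), its bore loosely over one of four wooden dowels (12 mm diameter, 30 mm tall) in a straight row, 85 mm apart, roughly along world y (within 9 degrees). Origin: centre of its underside; z up along the bore; its yaw does not matter
- stand_red: fixed spindle stand with red round base: disc 72 mm diameter, 10 mm thick; 9 mm upright spindle at its centre, tip 70 mm above the disc's underside. Four in a row, 85 mm apart, roughly along world y (within 9 degrees), on the plywood caddy (board top 15 mm, end cheeks 45 mm above the bench). A seated spool's underside is 10 mm above this origin: centre of the disc's underside; z up
- stand_yellow: fixed spindle stand with yellow round base: disc 72 mm diameter, 10 mm thick; 9 mm upright spindle at its centre, tip 70 mm above the disc's underside. Four in a row, 85 mm apart, roughly along world y (within 9 degrees), on the plywood caddy (board top 15 mm, end cheeks 45 mm above the bench). A seated spool's underside is 10 mm above this origin: centre of the disc's underside; z up
- stand_blue: fixed spindle stand with blue round base: disc 72 mm diameter, 10 mm thick; 9 mm upright spindle at its centre, tip 70 mm above the disc's underside. Four in a row, 85 mm apart, roughly along world y (within 9 degrees), on the plywood caddy (board top 15 mm, end cheeks 45 mm above the bench). A seated spool's underside is 10 mm above this origin: centre of the disc's underside; z up
- stand_black: fixed spindle stand with black round base: disc 72 mm diameter, 10 mm thick; 9 mm upright spindle at its centre, tip 70 mm above the disc's underside. Four in a row, 85 mm apart, roughly along world y (within 9 degrees), on the plywood caddy (board top 15 mm, end cheeks 45 mm above the bench). A seated spool's underside is 10 mm above this origin: centre of the disc's underside; z up
- flux_jar: closed amber glass jar of flux with a white cap, 60 mm diameter, 85 mm tall, loose on the bench beside the racks; to be left alone. Origin: centre of its underside
- suncatcher: round stained-glass suncatcher lying flat, green and amber glass with copper seams, 118 mm diameter, 8 mm thick, loose on the bench beside the racks; fragile, to be left alone. Origin: centre of its underside

How it is judged:
By the outcome, as a careful person would: the job done as asked, in the order asked, and still so for the second after the job is handed in, with the robot touching nothing.
It also fails if it takes over 86 s, if anything falls off the work surface, if the arm or the gripper's body presses on something with over 40 N, if the wrist force passes 120 N, or if a joint passes its speed limit or range.

## Robot

A 6-joint arm with a two-finger parallel gripper is mounted at the origin on the work surface. World frame = base frame: x ahead of the robot, y to its left, z up, the work surface at z = 0. Lengths are in m, angles in rad, forces in N, time in s.
With the tool pointing down it reaches from about 0.325 to 1 m from the base axis. Payload 5.1 kg.
Tool frame: the origin (TCP) lies midway between the tips of the shut fingers; the grasp point (between the pads) lies 19 mm behind it; x points along the fingers, z is the direction in which the jaws open and shut, and the axes are right-handed (so a half turn about x gives the same grasp; the last joint's range is limited). The gripper opens to 85 mm and grips with 20 to 120 N. Pads are 22 mm wide; open, the fingers measure 114 mm over their backs; the gripper's body (76 mm by 85 mm) begins 54 mm behind the grasp point. The pads swing forward as they close: fully open they stand 13 mm farther back than shut.
Start: joints at [-1.306, 0.124, 1.65, -0, 1.367, -0.083], TCP at [0.222, -0.611, 0.231] pointing down, gripper open.
Joint ranges: [-2.61, 2.61], [-1.02, 2.33], [0.03, 2.71], [-1.35, 4.49], [0.32, 2.68], [-2.91, 2.91]. Speed limits (rad/s): [2.57, 2.57, 3.14, 3.14, 3.14, 3.14].

## Interface

Orientations are given as a rotation vector (axis times angle).
In Python, from bench import * gives the robot as it stands.
- The arm moves only by the tool play_rows, never from a script. Its arguments are lists of equal length, an entry for each row: "dp": the shift along the tool's x, y, z in cm, a list of three; "twist": the turn about the tool's x in degrees. In form: {"dp": [[tx, ty, tz], ...], "twist": [twist, ...]}. A call has 1 to 8 rows; each row shifts and turns the commanded pose from where the row before left it, along the tool's axes as they then stand; what a row does not reach is not made up. A row lasts 1/10 s, in which the tool goes at most 50 mm and 8.59 degrees, less where a joint would pass 70% of its speed; a pose out of reach is approached as far as the arm can. A call with a gripper value outside its range is refused whole. "fingers" is the closure, from -1 (fully open) to 1 (shut), set as the call begins (left out, the last holds). The fingers move at their own pace and stop on an object; "grip_force" is the grip in N (left out, the last holds). Time passes only in rows, so rows that do not move let the fingers close. It gives the time, the measured TCP pose, the force and the opening at its end, in the units of the state.
- state(): the state, without advancing time (a new reading comes with each control period).
- snapshot(name): name is "scene" or "top" or "wrist"; returns a dict with "image" (480x640x3 uint8, red, green, blue), "range_z" (480x640 float32, m along the optical axis (not along the pixel's ray), 0 where there is no reading), "camera_matrix" (3x3 intrinsics, pixels), "k1" (the pictures are not rectified: a ray, as slopes to the right and down, at radius r is drawn at 1 + k1 r^2 times it, then the intrinsics apply), "eye" and "attitude" of the camera in the world. Camera axes: x right, y down, z forward; pixel columns grow to the right and rows downward; lengths in m; the calibration is good to about 2 mm. A picture is of the moment at which its call begins.
- finish_job(): hands the job in, once; it reports no verdict.
The state is a dict: "time": time; "q": joint angles; "dq": joint speeds; "joint_torque": joint torques, N m; "position": TCP position; "orientation": TCP orientation; "force": force on the tool from outside, world axes, zero at the start; "ft_torque": the same for the moment, N m; "opening": opening from 0.0 (shut) to 1.0 (fully open).
Only numpy, scipy, OpenCV 4.12 (cv2) and the standard library are available. Lean on these libraries where they do the work, as an engineer would, in place of code of your own. Each camera call takes 0.05 s, during which the arm holds its last target. There are 200 camera calls.

## Working session

There is one attempt and no reset: what is moved stays moved. The work goes in short steps, Python scripts to look and compute and a tool call to move; the robot and the scene stay as the last step left them, time stands still between calls to the robot, and variables do not carry over. Pictures are saved under pics/ and viewed, about 12 in all and at most 16, crops included, and the job is handed in when it is done.

Besides the shell and the picture viewer there is one more tool, called as name(argument=value, ...) on one line, values as JSON. play_rows: Moves the arm, as the interface text tells. Its arguments: {"type":"object","properties":{"dp":{"type":"array","items":{"type":"array","items":{"type":"number"}}},"twist":{"type":"array","items":{"type":"number"}},"fingers":{"type":"number"},"grip_force":{"type":"number"}},"required":["dp","twist"]}

```bash
ls; mkdir -p pics; python3 - <<'E'
from bench import *
import cv2, numpy as np
print(state())
for n in ("top","scene"):
    s=snapshot(n); cv2.imwrite(f"pics/{n}0.png",s["image"][:,:,::-1]); np.savez(f"{n}0.npz",**{k:np.array(v) for k,v in s.items()})
    print(n,s["camera_matrix"],s["k1"],s["eye"],s["attitude"])
E
```

```text
pics
{'time': 0.0, 'q': array([-1.30562730e+00,  1.24509621e-01,  1.65167611e+00,  3.53382368e-06,
        1.36746373e+00, -8.26089136e-02]), 'dq': array([ 0.00133294, -0.00053052,  0.00022666, -0.0006685 ,  0.00044758,
       -0.00170035]), 'joint_torque': array([ 8.65492511e-04, -4.23617470e+01, -3.65451050e+01, -2.54819713e-05,
        6.88481145e-03, -9.38020435e-06]), 'position': array([ 0.22133612, -0.61051481,  0.23004883]), 'orientation': array([ 0.95061731,  1.35551275, -0.94843675]), 'force': array([-0.22987295,  0.51415712, -0.37557288]), 'ft_torque': array([ 0.01926275,  0.02074645, -0.00290769]), 'opening': 1.0011944759476943}
top [[482.63383379   0.         319.56568273]
 [  0.         482.63383379 236.57515813]
 [  0.           0.           1.        ]] 0.03969163872081314 [0.34867896 0.01852929 1.10886098] [-2.11524165  2.14478887 -0.23244514]
scene [[501.82403758   0.         315.85272463]
 [  0.         501.82403758 239.63355356]
 [  0.           0.           1.        ]] -0.0794607145832008 [1.00559884 0.61148358 0.90503406] [-0.88513592 -2.588157    1.00305348]
```

View pics/top0.png

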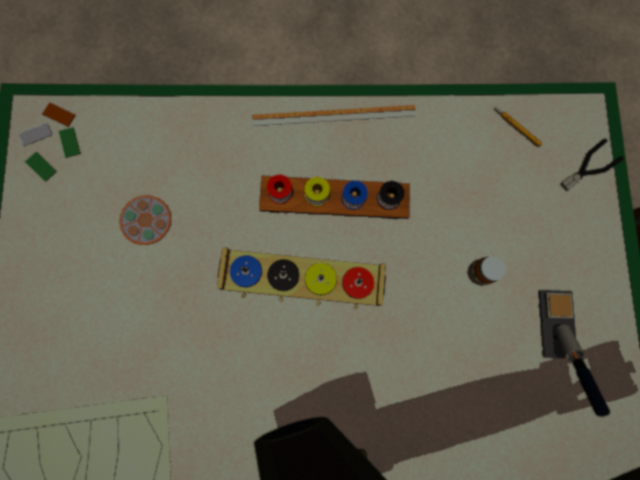

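View pics/scene0.png

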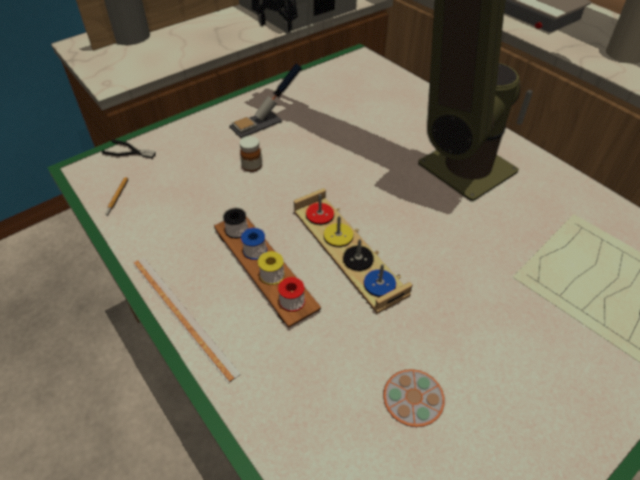

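The top view has the spools at red (281,188), yellow (317,189), blue (355,193) and black (392,195). The stands are blue (246,270), black (284,274), yellow (320,277) and red (358,282). The jar is at (487,270) and the suncatcher at (146,220). The scene view agrees.

```bash
cat > h.py <<'E'
import numpy as np, cv2
from scipy.spatial.transform import Rotation as R
def slopes(s,uv):
    K=s["camera_matrix"]; d=(np.asarray(uv,float)-K[:2,2])/[K[0,0],K[1,1]]
    p=d.copy()
    for _ in range(20): p=d/(1+float(s["k1"])*(p**2).sum(-1,keepdims=True))
    return p
def cloud(s):
    v,u=np.mgrid[:480,:640]; p=slopes(s,np.stack([u,v],-1)); z=s["range_z"][...,None]
    return np.concatenate([p*z,z],-1)@R.from_rotvec(s["attitude"]).as_matrix().T+s["eye"]
def plane(s,uv,z):
    p=slopes(s,uv); d=np.append(p,1)@R.from_rotvec(s["attitude"]).as_matrix().T
    return s["eye"]+d*(z-s["eye"][2])/d[2]
def mask(s,c):
    h=cv2.cvtColor(s["image"],cv2.COLOR_RGB2HSV).astype(int); H,S,V=h[...,0],h[...,1],h[...,2]
    return {"red":((H<6)|(H>174))&(S>190)&(V>80),"yellow":(H>22)&(H<35)&(S>150)&(V>80),
      "blue":(H>100)&(H<125)&(S>140),"black":(V<45)}[c]
def find(s,c,zlo,zhi,zp,x0,x1):
    """circle fit centre of coloured points in the height band"""
    P=cloud(s); m=mask(s,c)&(P[...,2]>zlo)&(P[...,2]<zhi)&(P[...,0]>x0)&(P[...,0]<x1)&(abs(P[...,1])<.3)
    n,l,st,ce=cv2.connectedComponentsWithStats(m.astype(np.uint8))
    if n<2: return None
    i=1+st[1:,4].argmax(); v,u=np.nonzero(l==i)
    (cu,cv),r=cv2.minEnclosingCircle(np.stack([u,v],1).astype(np.float32))
    e=cv2.fitEllipse(cv2.convexHull(np.stack([u,v],1).astype(np.int32))) 
    return plane(s,e[0],zp),plane(s,(cu,cv),zp),st[i,4],np.array(e[1]), np.median(P[v,u,2])
E
python3 - <<'E'
from h import *
np.set_printoptions(precision=4,suppress=True)
for n in("top","scene"):
    s=dict(np.load(n+"0.npz")); P=cloud(s)
    if n=="top":
        for uv in [(281,188),(246,270),(317,230),(300,215),(487,270),(146,220),(320,150)]: print(uv,P[uv[1],uv[0]],s["image"][uv[1],uv[0]])
    for c in("red","yellow","blue","black"):
        for k,b in(("spool",(.06,.085,.072,.45,.62)),("stand",(.012,.04,.025,.25,.46))):
            print(n,k,c,*(find(s,c,*b) or ["none"]))
q=state=None
print(R.from_rotvec([0.95061731,1.35551275,-0.94843675]).as_matrix())
E
```

```text
(281, 188) [0.6705 0.0778 0.0489] [84 52 23]
(246, 270) [0.4847 0.1557 0.0408] [37 35 31]
(317, 230) [ 0.5818 -0.0037  0.0011] [123 123 106]
(300, 215) [0.6182 0.0358 0.0019] [121 118 101]
(487, 270) [0.3487 0.0185 1.1089] [122 128 125]
(146, 220) [0.6074 0.3896 0.0125] [100  68  46]
(320, 150) [ 0.7798 -0.014   0.001 ] [123 124 107]
top spool red none
top stand red [ 0.4515 -0.0925  0.025 ] [ 0.4517 -0.0925  0.025 ] 360 [26.4422 29.5081] 0.026692014766887984Traceback (most recent call last):
  File "<stdin>", line 9, in <module>
  File "h.py", line 25, in find
    e=cv2.fitEllipse(cv2.convexHull(np.stack([u,v],1).astype(np.int32)))
cv2.error: OpenCV(4.12.0) /io/opencv/modules/imgproc/src/shapedescr.cpp:361: error: (-201:Incorrect size of input array) There should be at least 5 points to fit the ellipse in function 'fitEllipseNoDirect'
```

```bash
python3 - <<'E'
from h import *
np.set_printoptions(precision=4,suppress=True)
pts={}
for n in("top","scene"):
    s=dict(np.load(n+"0.npz"))
    for k,b in(("spool",(.063,.085,.072,.56,.75)),("stand",(.012,.04,.025,.38,.56))):
        for c in("red","yellow","blue","black"):
            r=find(s,c,*b)
            print(n,k,c,*r)
            pts.setdefault(k+c,[]).append(r[0][:2])
for k in("spool","stand"):
    A=np.array([np.mean(pts[k+c],0) for c in("red","yellow","blue","black")]); A=A[A[:,1].argsort()]
    t=np.polyfit(A[:,1],A[:,0],1); print(k,A.tolist(),"row yaw deg",np.degrees(np.arctan(t[0])),np.linalg.norm(np.diff(A,axis=0),axis=1))
print(R.from_rotvec([0.95061731,1.35551275,-0.94843675]).as_matrix())
E
```

```text
top spool red [0.6676 0.0815 0.072 ] [0.6675 0.0812 0.072 ] 358 [22.8727 24.3185] 0.07396422620526044
top spool yellow [ 0.6615 -0.0031  0.072 ] [ 0.6617 -0.0033  0.072 ] 389 [23.7227 24.6524] 0.07394300269257492
top spool blue [ 0.6517 -0.0879  0.072 ] [ 0.6513 -0.0877  0.072 ] 364 [22.8735 23.8011] 0.07363220297756945
top spool black [ 0.6499 -0.1701  0.072 ] [ 0.6495 -0.1701  0.072 ] 376 [23.2245 24.053 ] 0.0736711312126428
top stand red [ 0.4553 -0.0932  0.025 ] [ 0.4551 -0.0934  0.025 ] 636 [30.0413 30.3584] 0.02657953375759614
top stand yellow [ 0.4652 -0.0093  0.025 ] [ 0.4655 -0.0092  0.025 ] 834 [33.2177 33.8217] 0.02647733944024455
top stand blue [0.4849 0.1592 0.025 ] [0.4845 0.1588 0.025 ] 641 [29.7429 30.6549] 0.02695973609652791
top stand black [0.4748 0.0749 0.025 ] [0.4744 0.0748 0.025 ] 633 [29.9909 30.3781] 0.02685856250006813
scene spool red [0.6699 0.0829 0.072 ] [0.6715 0.085  0.072 ] 355 [20.7135 25.105 ] 0.0717027515284634
scene spool yellow [ 0.6637 -0.0016  0.072 ] [ 0.6642 -0.0011  0.072 ] 339 [19.7227 24.6575] 0.07155625640315555
scene spool blue [ 0.6545 -
[... 487 characters left out ...]
 [24.4938 29.8445] 0.024410761990429464
scene stand black [0.4801 0.0799 0.025 ] [0.4815 0.0808 0.025 ] 426 [23.1211 28.6518] 0.02450772079431951
spool [[0.6517973036520376, -0.16828528222348663], [0.6531062071805042, -0.08684315922213165], [0.6626053919067616, -0.0023360141256991464], [0.668744377578226, 0.08216954180975809]] row yaw deg 4.137532854059579 [0.0815 0.085  0.0847]
stand [[0.45730314423954793, -0.09185706172868258], [0.4669635489635431, -0.007730826249006239], [0.4774594749949741, 0.07738512400005655], [0.48703849859347786, 0.16095708633324401]] row yaw deg 6.740936323870336 [0.0847 0.0858 0.0841]
[[-0.0005  0.9401  0.3408]
 [ 0.002   0.3408 -0.9401]
 [-1.      0.0002 -0.002 ]]
```

play_rows(dp=[[0,0,0],[0,0,0],[0,0,0],[0,0,0],[0,0,0],[0,0,0],[0,0,0],[0,0,0]], twist=[-8,-8,-8,-8,-8,-8,-8,-8.5], fingers=-1, grip_force=50)

```text
time: 0.9
position: [0.2214, -0.6107, 0.2305]
orientation: [0.073, 1.57, -0.071]
force: [-0.1, -0.0, 0.2]
opening: 1.001
```

```bash
cat > to.py <<'E'
import sys
from bench import *
from h import *
s=state(); M=R.from_rotvec(s["orientation"]).as_matrix()
np.set_printoptions(precision=3,suppress=True)
print("t",s["time"],"pos",s["position"],"head",np.degrees(np.arctan2(M[1,2],M[0,2])),"tilt",np.degrees(np.arccos(-M[2,0])),"F",s["force"],"open",s["opening"],"q",s["q"])
a=list(map(float,sys.argv[1:]))
for i in range(0,len(a),3): print("dp cm",100*M.T@(np.array(a[i:i+3])-s["position"]))
E
python3 to.py 0.652 -0.168 0.2
```

```text
t 0.9 pos [ 0.221 -0.611  0.231] head -5.230872985706264 tilt 0.0714360135571014 F [-0.112 -0.041  0.2  ] open 1.0008141069916279 q [-1.306  0.124  1.651 -0.     1.367 -1.214]
dp cm [ 3.093 48.011 38.845]
```

play_rows(dp=[[0.2,3,2.4],[0.2,3,2.4],[0.2,3,2.4],[0.2,3,2.4],[0.2,3,2.4],[0.2,3,2.4],[0.2,3,2.4],[0.2,3,2.4]], twist=[0,0,0,0,0,0,0,0])

```text
time: 1.7
position: [0.4366, -0.3893, 0.2147]
orientation: [0.077, 1.57, -0.076]
force: [-0.2, -0.5, -0.1]
opening: 0.998
```

play_rows(dp=[[0.2,3,2.4],[0.2,3,2.4],[0.2,3,2.4],[0.2,3,2.4],[0.2,3,2.4],[0.2,3,2.4],[0.2,3,2.4],[0,3,2.4]], twist=[0,0,0,0,0,0,0,0])

```text
time: 2.5
position: [0.6507, -0.1692, 0.2002]
orientation: [0.077, 1.571, -0.076]
force: [-0.1, 0.3, 0.0]
opening: 1.0
```

```bash
cat > look.py <<'E'
import sys
from bench import *
from h import *
s=snapshot("wrist"); cv2.imwrite(f"pics/{sys.argv[1]}.png",s["image"][:,:,::-1]); np.savez(sys.argv[1],**{k:np.array(v) for k,v in s.items()})
np.set_printoptions(precision=4,suppress=True); print(s["eye"],s["attitude"])
for k,b in(("spool",(.063,.085,.072,.56,.75)),("stand",(.012,.04,.025,.38,.56))):
    for c in("red","yellow","blue","black"):
        try: print(k,c,*find(s,c,*b))
        except Exception as e: pass
E
python3 to.py 0.652 -0.168 0.2; python3 look.py w1
```

```text
t 2.5 pos [ 0.651 -0.169  0.2  ] head -5.566587034461768 tilt 0.10137359602859664 F [-0.125  0.325  0.016] open 0.9996534847179119 q [-0.334  0.193  1.626 -0.     1.325 -0.237]
dp cm [0.018 0.129 0.116]
[ 0.6578 -0.0988  0.343 ] [ 2.8575 -0.1383 -0.0212]
spool blue [ 0.656  -0.0846  0.072 ] [ 0.6557 -0.0848  0.072 ] 3614 [73.6469 86.8543] 0.07227354761503915
spool black [ 0.6542 -0.1679  0.072 ] [ 0.6552 -0.167   0.072 ] 3180 [69.559  75.6775] 0.07216663544508883
stand red [ 0.461  -0.0896  0.025 ] [ 0.4579 -0.0916  0.025 ] 4880 [ 81.1004 102.1445] 0.02501514181985473
stand yellow [ 0.471  -0.0193  0.025 ] [ 0.4717 -0.0153  0.025 ] 4129 [74.9962 97.7044] 0.02510331068229249
stand black [ 0.4531 -0.0911  0.025 ] [ 0.4532 -0.0908  0.025 ] 26 [ 5.0174 12.1895] 0.029851984429531214
```

View pics/w1.png

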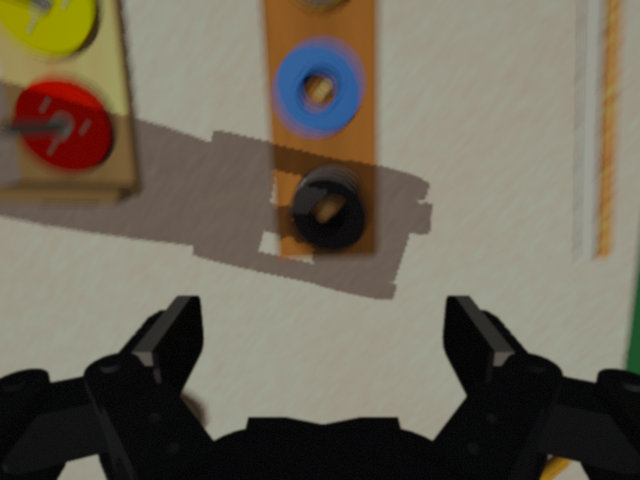

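The wrist view shows the black spool at (328,210) and the blue one at (318,88), with the red stand at the left at (65,125). It agrees with the scene camera to about 1 mm, so I'm descending on black.

play_rows(dp=[[3,0.1,0.3],[4,0,0],[4,0,0],[3,0,0],[2,0,0],[1.2,0,0],[0,0,0]], twist=[0,0,0,0,0,0,0])

```text
time: 3.25
position: [0.6517, -0.1695, 0.0268]
orientation: [0.077, 1.574, -0.076]
force: [0.8, -0.4, 0.3]
opening: 0.999
```

play_rows(dp=[[0,0,0],[0,0,0],[0,0,0],[0,0,0],[0,0,0],[0,0,0],[0,0,0]], twist=[0,0,0,0,0,0,0], fingers=1, grip_force=50)

```text
time: 3.95
position: [0.6547, -0.1704, 0.0318]
orientation: [0.075, 1.566, -0.077]
force: [-1.9, -0.5, 6.9]
opening: 0.644
```

```bash
python3 to.py .654 -.168 .028
```

```text
t 3.95 pos [ 0.655 -0.17   0.032] head -5.5670235304660665 tilt 0.18247254270231483 F [-1.892 -0.499  6.855] open 0.6440633039328811 q [-0.334  0.363  1.722 -0.     1.053 -0.237]
dp cm [ 0.376  0.236 -0.094]
```

play_rows(dp=[[-0.5,0,0],[-1,0,0],[-1.5,0,0],[-2,0,0],[-2,0,0],[-2,0,0],[-0.5,0,0],[0,0,0]], twist=[0,0,0,0,0,0,0,0])

```text
time: 4.75
position: [0.6541, -0.1702, 0.1261]
orientation: [0.076, 1.567, -0.077]
force: [0.1, -0.5, -4.0]
opening: 0.641
```

```bash
python3 to.py .479 .0785 .12; python3 look.py w2
```

```text
t 4.75 pos [ 0.654 -0.17   0.126] head -5.567939514517965 tilt 0.16502177776202526 F [ 0.055 -0.489 -3.964] open 0.6409012824330474 q [-0.334  0.259  1.678 -0.     1.202 -0.237]
dp cm [  0.537  23.052 -19.845]
[ 0.6606 -0.0996  0.2689] [ 2.8563 -0.1393 -0.0147]
spool blue [ 0.6525 -0.0872  0.072 ] [ 0.6526 -0.0872  0.072 ] 9549 [117.8821 125.7966] 0.0722667829071735
stand red [ 0.4638 -0.0929  0.025 ] [ 0.4734 -0.0974  0.025 ] 2721 [ 94.766  130.2124] 0.025011506006451883
stand yellow [ 0.497  -0.0303  0.025 ] [ 0.4966 -0.0329  0.025 ] 129 [ 8.4933 35.2153] 0.022091264261988208
stand black [ 0.485  -0.0962  0.025 ] [ 0.4926 -0.0969  0.025 ] 87 [43.1117 79.9307] 0.017325330922605187
```

View pics/w2.png

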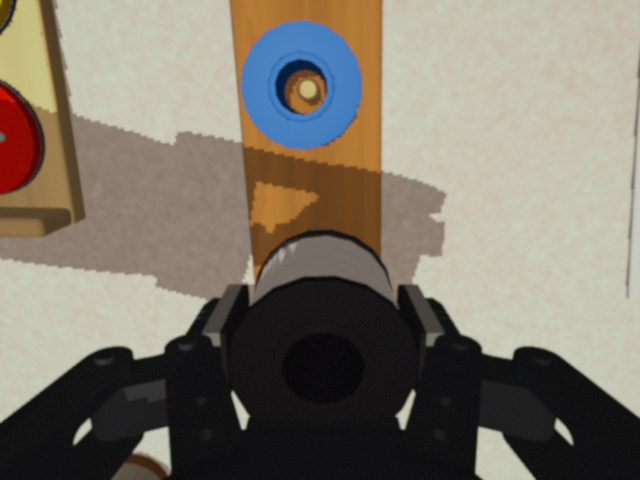

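```bash
python3 - <<'E'
from h import *
s=dict(np.load("w2.npz")); P=cloud(s)
np.set_printoptions(precision=4,suppress=True)
m=(P[...,2]>.150)&(P[...,2]<.18)&(s["image"].max(-1)<60); m[:,:225]=0;m[:,425:]=0;m[:270]=0;m[425:]=0
v,u=np.nonzero(m); print("top z",np.median(P[v,u,2]),m.sum())
for uv in[(322,366),(322,368)]: print(plane(s,uv,np.median(P[v,u,2])))
for p in [(260,350),(322,300),(390,350),(322,412)]: print(p,P[p[1],p[0]])
E
```

```text
top z 0.16638977871560767 22048
[ 0.6538 -0.1706  0.1664]
[ 0.6538 -0.1713  0.1664]
(260, 350) [ 0.6366 -0.1638  0.166 ]
(322, 300) [ 0.6559 -0.1497  0.1664]
(390, 350) [ 0.6738 -0.1671  0.1667]
(322, 412) [ 0.6522 -0.187   0.1657]
```

play_rows(dp=[[0,1,-0.9],[0,2,-1.7],[0,3,-2.6],[0,3,-2.6],[0,3,-2.6],[0,3,-2.6],[0,3,-2.6],[0,3,-2.6]], twist=[0,0,0,0,0,0,0,0])

```text
time: 5.6
position: [0.4899, 0.0583, 0.1227]
orientation: [0.077, 1.572, -0.076]
force: [1.1, 0.4, -3.3]
opening: 0.643
```

play_rows(dp=[[0,1.4,-1.1],[0,0.6,-0.5],[0,0,0],[0,0,0]], twist=[0,0,0,0])

```text
time: 6.0
position: [0.4788, 0.0778, 0.1241]
orientation: [0.076, 1.57, -0.077]
force: [-0.1, -0.8, -4.4]
opening: 0.646
```

```bash
python3 to.py .478 .079 .12; python3 look.py w3
```

```text
t 6.0 pos [0.479 0.078 0.124] head -5.579119952007288 tilt 0.025168065782976777 F [-0.062 -0.775 -4.396] open 0.6457533312396218 q [ 0.051 -0.155  2.112 -0.     1.184  0.148]
dp cm [ 0.405  0.112 -0.088]
[0.4856 0.1483 0.2668] [ 2.8566 -0.139  -0.0191]
spool yellow [ 0.6571 -0.0029  0.072 ] [ 0.6449 -0.0034  0.072 ] 1265 [80.4412 94.6344] 0.07213479831379568
stand blue [0.4855 0.1605 0.025 ] [0.4857 0.1604 0.025 ] 11368 [123.0943 130.9407] 0.025212343465399814
stand black [0.4759 0.0776 0.025 ] [0.4758 0.077  0.025 ] 5008 [107.6099 111.3276] 0.025148115699005047
```

View pics/w3.png

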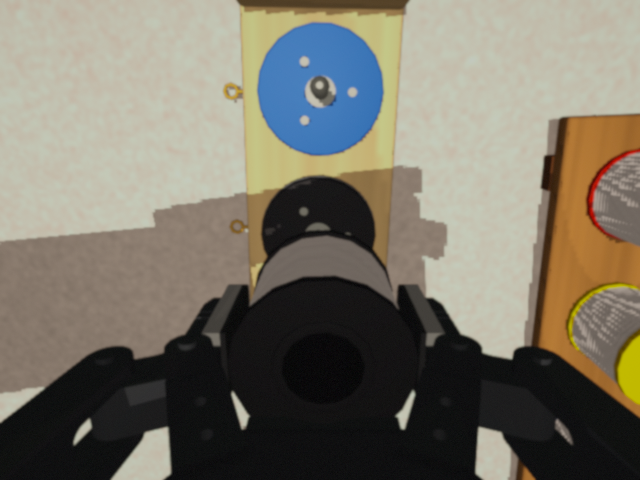

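The held spool is level, with its bore at (322,366). The blue stand is clear at (320,90) and the black disc shows behind the spool at (318,228). I'm correcting 2.5 mm in x and lowering.

play_rows(dp=[[1,0,-0.25],[2,0,0],[2,0,0],[1.5,0,0],[1,0,0],[0.6,0,0],[0.3,0,0],[0.2,0,0]], twist=[0,0,0,0,0,0,0,0])

```text
time: 6.85
position: [0.4767, 0.0783, 0.0386]
orientation: [0.077, 1.569, -0.076]
force: [-0.1, 0.0, -3.5]
opening: 0.639
```

play_rows(dp=[[0.2,0,0],[0.1,0,0],[0.1,0,0],[0.1,0,0],[0,0,0]], twist=[0,0,0,0,0])

```text
time: 7.35
position: [0.4766, 0.0785, 0.0347]
orientation: [0.076, 1.569, -0.076]
force: [-5.0, -1.3, 4.8]
opening: 0.645
```

```bash
python3 to.py .476 .077 .0347
```

```text
t 7.35 pos [0.477 0.079 0.035] head -5.562793315623882 tilt 0.005952803387718995 F [-4.983 -1.308  4.781] open 0.6448717373096869 q [ 0.052 -0.032  2.17  -0.     1.004  0.149]
dp cm [ 0.003 -0.158 -0.044]
```

Contact came at the expected height (Fz −4 to +5 N), so the spool is seated. I'm releasing.

play_rows(dp=[[0,0,0],[0,0,0],[0,0,0],[0,0,0],[0,0,0]], twist=[0,0,0,0,0], fingers=-1)

```text
time: 7.85
position: [0.4763, 0.0785, 0.0334]
orientation: [0.076, 1.569, -0.076]
force: [-0.2, -0.6, 0.3]
opening: 0.997
```

play_rows(dp=[[-1,0,0],[-3,0,0],[-4,0,0],[-4,0,0],[-1,0,0],[0,0,0],[0,0,0]], twist=[0,0,0,0,0,0,0])

```text
time: 8.55
position: [0.4755, 0.0784, 0.1624]
orientation: [0.076, 1.571, -0.076]
force: [-0.5, 0.5, -0.3]
opening: 1.0
```

```bash
python3 to.py .6535 -.0865 .16; python3 - <<'E'
from bench import *
from h import *
s=snapshot("top"); P=cloud(s); np.savez("t1",**{k:np.array(v) for k,v in s.items()})
cv2.imwrite("pics/t1.png",cv2.resize(s["image"][150:330,190:430,::-1],None,fx=3,fy=3))
E
```

```text
t 8.55 pos [0.475 0.078 0.162] head -5.5720628545008895 tilt 0.07809307150366522 F [-0.508  0.474 -0.314] open 1.0002288024449921 q [ 0.052 -0.203  2.086  0.     1.26   0.149]
dp cm [  0.22  -14.686  19.318]
```

View pics/t1.png

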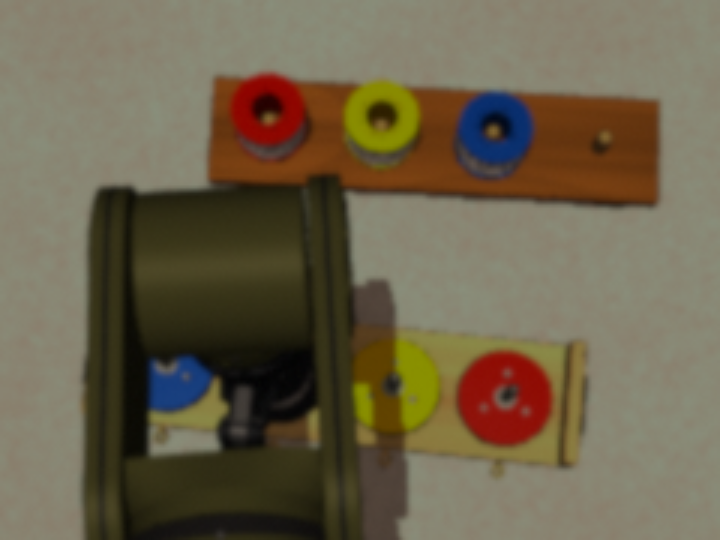

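The arm hides the placed spool in this crop. Red, yellow and blue are still on the rack, the blue spool at crop (494,135), and the black dowel is empty. Going to blue next.

play_rows(dp=[[0,-1.2,1.6],[0,-2.5,3.3],[0,-2.8,3.7],[0,-2.8,3.7],[0,-2.8,3.7],[0,-2,2.5],[0,-0.6,0.8],[0,0,0]], twist=[0,0,0,0,0,0,0,0])

```text
time: 9.4
position: [0.6533, -0.0871, 0.1607]
orientation: [0.078, 1.574, -0.077]
force: [-0.3, -0.3, -0.7]
opening: 1.005
```

play_rows(dp=[[2,0,0],[3.5,0,0],[3,0,0],[2.5,0,0],[1.6,0,0],[0.6,0,0],[0,0,0]], twist=[0,0,0,0,0,0,0])

```text
time: 10.1
position: [0.6532, -0.0859, 0.0307]
orientation: [0.076, 1.571, -0.076]
force: [-0.5, -0.2, 0.3]
opening: 0.997
```

```bash
python3 to.py .653 -.0868 .028
```

```text
t 10.1 pos [ 0.653 -0.086  0.031] head -5.5349711917935 tilt 0.09103183553550745 F [-0.532 -0.242  0.311] open 0.9965926468909764 q [-0.212  0.334  1.763  0.     1.046 -0.116]
dp cm [ 0.268 -0.095 -0.007]
```

play_rows(dp=[[0.2,-0.1,0],[0,0,0],[0,0,0],[0,0,0],[0,0,0],[0,0,0],[0,0,0],[0,0,0]], twist=[0,0,0,0,0,0,0,0], fingers=1)

```text
time: 10.9
position: [0.6551, -0.0879, 0.0313]
orientation: [0.076, 1.567, -0.077]
force: [-0.1, 0.4, 5.8]
opening: 0.646
```

play_rows(dp=[[-0.5,0,0],[-1,0,0],[-1.5,0,0],[-2,0,0],[-2,0,0],[-2,0,0],[-0.5,0,0],[0,0,0]], twist=[0,0,0,0,0,0,0,0])

```text
time: 11.7
position: [0.6547, -0.0878, 0.1261]
orientation: [0.076, 1.567, -0.077]
force: [-0.9, 0.0, -2.9]
opening: 0.644
```

```bash
cat > held.py <<'E'
# held spool: centre relative to TCP, from the wrist depth picture (top flange band)
from bench import *
from h import *
import sys
np.set_printoptions(precision=4,suppress=True)
s=snapshot("wrist"); p=state()["position"]; P=cloud(s)
m=mask(s,sys.argv[1])&(abs(P[...,2]-p[2]-.040)<.006)&(np.hypot(P[...,0]-p[0],P[...,1]-p[1])<.05)
m[:,:225]=0; m[:,428:]=0
pts=np.argwhere(m)[:,::-1].astype(np.int32); zt=np.median(P[m][:,2])
e=cv2.fitEllipse(cv2.convexHull(pts))
c=plane(s,e[0],zt); print("px",e[0],e[1],"top z",zt,"TCP-bottom",p[2]-zt+.05,"centre-TCP",c[:2]-p[:2])
cv2.imwrite(f"pics/{sys.argv[2]}.png",s["image"][:,:,::-1])
E
python3 to.py .487 .161 .125; python3 held.py blue hb
```

```text
t 11.7 pos [ 0.655 -0.088  0.126] head -5.5726989207190405 tilt 0.1680953131999717 F [-0.935  0.034 -2.851] open 0.6440631795238098 q [-0.214  0.227  1.716  0.     1.196 -0.117]
dp cm [  0.047  23.13  -19.106]
px (322.9018249511719, 354.7384033203125) (155.5518035888672, 196.51417541503906) top z 0.16698280223072876 TCP-bottom 0.007506943409379296 centre-TCP [0.0012 0.0035]
```

```bash
python3 - <<'E'
import re
t=open("held.py").read()
t=t.replace('e=cv2.fitEllipse(cv2.convexHull(pts))\nc=plane(s,e[0],zt); print("px",e[0],e[1],','''from scipy.optimize import least_squares
k=p; p=np.mean([state()["position"] for _ in range(20)],0)
hull=cv2.convexHull(pts)[:,0]; w=np.array([plane(s,h,zt)[:2] for h in hull]); w=w[w[:,1]>p[1]]  # far half of the rim
c=least_squares(lambda q:np.hypot(*(w-q).T)-.028,p[:2],loss="soft_l1",f_scale=.0005); print("rms",np.std(c.fun),len(w)); c=c.x
print(''')
open("held.py","w").write(t)
E
python3 held.py blue hb2
```

```text
rms 0.0001590171097392659 23
top z 0.16535542529864883 TCP-bottom 0.008048629142466457 centre-TCP [ 0.0005 -0.0001]
```

View pics/hb2.png

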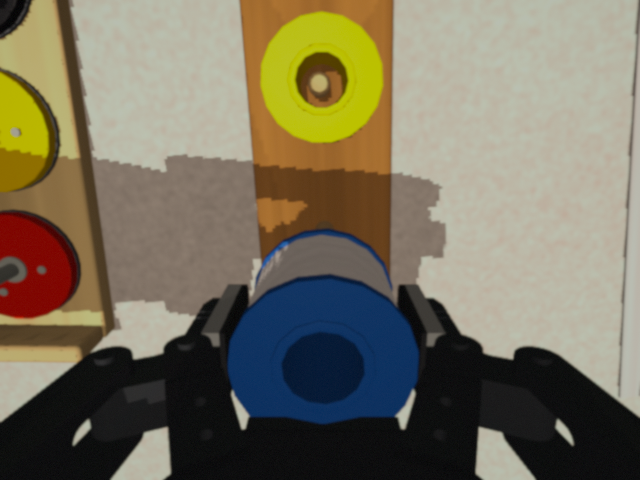

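The blue spool is held level and centred in the jaws, with its bore at (322,368). The yellow spool is at (322,78) on the rack.

play_rows(dp=[[0,1,-0.8],[0,2,-1.7],[0,3,-2.5],[0,3.1,-2.6],[0,3.1,-2.6],[0,3.1,-2.6],[0,3.1,-2.5],[0,2.7,-2.3]], twist=[0,0,0,0,0,0,0,0])

```text
time: 12.6
position: [0.4965, 0.1412, 0.123]
orientation: [0.076, 1.572, -0.076]
force: [-0.0, 0.6, -3.5]
opening: 0.646
```

play_rows(dp=[[0,1.4,-1.1],[0,0.6,-0.5],[0,0,0],[0,0,0]], twist=[0,0,0,0])

```text
time: 13.0
position: [0.4853, 0.1606, 0.124]
orientation: [0.076, 1.57, -0.077]
force: [0.1, -0.8, -3.3]
opening: 0.647
```

```bash
python3 to.py .4858 .161 .034; python3 held.py blue hb3;python3 look.py w4
```

```text
t 13.0 pos [0.485 0.161 0.124] head -5.577624446671827 tilt 0.029018517847158695 F [ 0.12  -0.776 -3.297] open 0.6472457625076231 q [ 0.215 -0.092  2.056 -0.     1.178  0.312]
dp cm [9.003 0.051 0.05 ]
rms 0.00014970315718991164 20
top z 0.1649463235385491 TCP-bottom 0.009195550919140524 centre-TCP [-0.0003  0.0002]
[0.4925 0.2308 0.2669] [ 2.8567 -0.1399 -0.0191]
spool red [0.669  0.0831 0.072 ] [0.6515 0.0812 0.072 ] 1188 [ 83.1853 115.4229] 0.07221920853104737
stand blue [0.4854 0.1616 0.025 ] [0.4855 0.1614 0.025 ] 5240 [108.6948 111.6208] 0.02510152167067002
stand black [0.4914 0.2153 0.025 ] [0.4915 0.2146 0.025 ] 268 [ 6.862 85.175] 0.03307243482010236
```

Aligned within 1 mm, so I'm lowering by the same profile.

play_rows(dp=[[1,0,0],[2,0,0],[2,0,0],[1.5,0,0],[1,0,0],[0.6,0,0],[0.3,0,0],[0.2,0,0]], twist=[0,0,0,0,0,0,0,0])

```text
time: 13.9
position: [0.4858, 0.1611, 0.0386]
orientation: [0.077, 1.569, -0.076]
force: [0.2, 0.3, -3.0]
opening: 0.646
```

play_rows(dp=[[0.2,0,0],[0.1,0,0],[0.1,0,0],[0.1,0,0],[0.1,0,0],[0,0,0]], twist=[0,0,0,0,0,0])

```text
time: 14.5
position: [0.4856, 0.1611, 0.0342]
orientation: [0.076, 1.57, -0.076]
force: [-6.1, -1.6, 9.2]
opening: 0.642
```

play_rows(dp=[[0,0,0],[0,0,0],[0,0,0],[0,0,0],[0,0,0]], twist=[0,0,0,0,0], fingers=-1)

```text
time: 15.0
position: [0.4852, 0.161, 0.0322]
orientation: [0.076, 1.569, -0.076]
force: [-0.8, 0.5, -0.3]
opening: 1.001
```

play_rows(dp=[[-1,0,0],[-3,0,0],[-4,0,0],[-4,0,0],[-1,0,0],[0,0,0]], twist=[0,0,0,0,0,0])

```text
time: 15.6
position: [0.4869, 0.1613, 0.1656]
orientation: [0.078, 1.564, -0.075]
force: [0.7, 1.0, -0.3]
opening: 1.001
```

play_rows(dp=[[0,-1.2,1.6],[0,-2.5,3.3],[0,-2.8,3.7],[0,-2.8,3.7],[0,-2.8,3.7],[0,-1.9,2.4],[0,-0.5,0.8],[0,0,0]], twist=[0,0,0,0,0,0,0,0])

```text
time: 16.4
position: [0.6616, -0.0026, 0.1599]
orientation: [0.078, 1.573, -0.077]
force: [-0.6, 0.9, -0.7]
opening: 0.998
```

```bash
python3 to.py .6625 -.002 .028; python3 look.py w5; python3 - <<'E'
from bench import *
from h import *
s=snapshot("top")
cv2.imwrite("pics/t2.png",cv2.resize(s["image"][150:330,190:430,::-1],None,fx=3,fy=3))
E
```

```text
t 16.4 pos [ 0.662 -0.003  0.16 ] head -5.652745722168838 tilt 0.2201189210811498 F [-0.632  0.906 -0.697] open 0.9983012331427866 q [-0.085  0.202  1.685  0.     1.258  0.014]
dp cm [13.191  0.061  0.134]
[0.6691 0.0677 0.3027] [ 2.8574 -0.1402 -0.0245]
spool red [0.668  0.0825 0.072 ] [0.6679 0.0825 0.072 ] 7035 [101.704  108.1657] 0.07226737667179281
spool yellow [ 0.6616 -0.0022  0.072 ] [ 0.6614 -0.0023  0.072 ] 5125 [87.7284 91.7144] 0.07219994909797212
stand red [ 0.4563 -0.0872  0.025 ] [ 0.4579 -0.0872  0.025 ] 3486 [66.4439 90.8108] 0.025028256099050045
stand yellow [ 0.4665 -0.0079  0.025 ] [ 0.466  -0.0087  0.025 ] 5944 [ 86.8719 105.2576] 0.024997038491182455
stand blue [0.4972 0.1363 0.025 ] [0.4968 0.1371 0.025 ] 2002 [43.718  80.9278] 0.025076555871842876
stand black [0.4784 0.0761 0.025 ] [0.483  0.0779 0.025 ] 3207 [101.1348 122.9343] 0.0250419165579725
```

View pics/t2.png

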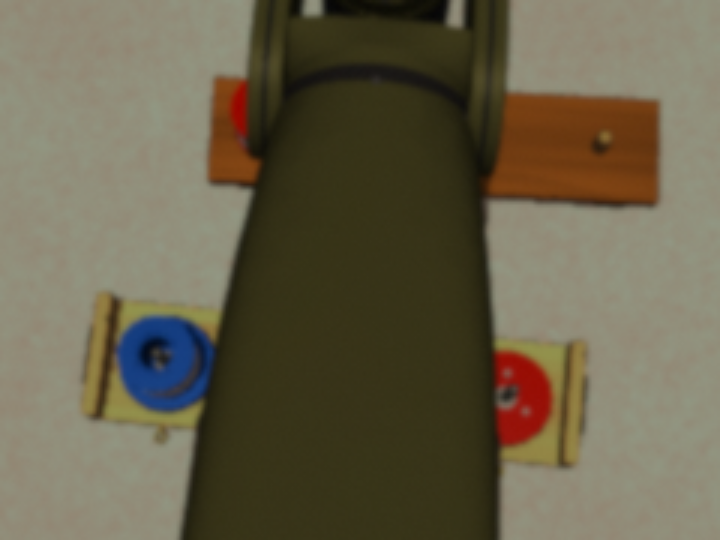

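The blue spool stands over its spindle at crop (163,358). Descending on yellow.

play_rows(dp=[[2,0,0],[3.5,0,0],[3,0,0],[2.5,0,0],[1.6,0,0],[0.6,0,0],[0,0,0]], twist=[0,0,0,0,0,0,0])

```text
time: 17.2
position: [0.6616, -0.0013, 0.0299]
orientation: [0.076, 1.571, -0.076]
force: [0.0, -1.3, 1.1]
opening: 1.002
```

play_rows(dp=[[0.1,0,0],[0,0,0],[0,0,0],[0,0,0],[0,0,0],[0,0,0],[0,0,0],[0,0,0]], twist=[0,0,0,0,0,0,0,0], fingers=1)

```text
time: 18.0
position: [0.6634, -0.002, 0.0315]
orientation: [0.077, 1.567, -0.076]
force: [-2.3, 0.8, 6.6]
opening: 0.653
```

play_rows(dp=[[-0.5,0,0],[-1,0,0],[-1.5,0,0],[-2,0,0],[-2,0,0],[-2,0,0],[-0.5,0,0],[0,0,0]], twist=[0,0,0,0,0,0,0,0])

```text
time: 18.8
position: [0.663, -0.0021, 0.1261]
orientation: [0.076, 1.567, -0.076]
force: [0.2, 0.4, -4.6]
opening: 0.656
```

```bash
python3 to.py .466 -.008 .125; python3 held.py yellow hy
```

```text
t 18.8 pos [ 0.663 -0.002  0.126] head -5.575365196515929 tilt 0.16729500858630905 F [ 0.217  0.376 -4.581] open 0.6561109859628907 q [-0.084  0.232  1.71  -0.     1.197  0.013]
dp cm [  0.048  -2.502 -19.553]
rms 0.00021509380880150182 21
top z 0.16672840885075038 TCP-bottom 0.00770299068599567 centre-TCP [ 0.0007 -0.0016]
```

play_rows(dp=[[0,-0.1,-1],[0,-0.3,-2],[0,-0.4,-3],[0,-0.4,-3],[0,-0.4,-3],[0,-0.4,-3],[0,-0.3,-2.6],[0,-0.1,-2]], twist=[0,0,0,0,0,0,0,0])

```text
time: 19.65
position: [0.4614, -0.0067, 0.1222]
orientation: [0.077, 1.573, -0.076]
force: [0.5, -0.1, -3.7]
opening: 0.653
```

play_rows(dp=[[0,0,0],[0,0,0],[0,0,0]], twist=[0,0,0])

```text
time: 19.95
position: [0.465, -0.0069, 0.1241]
orientation: [0.076, 1.569, -0.076]
force: [-0.4, -0.6, -4.8]
opening: 0.65
```

```bash
python3 to.py .4657 -.007 .034; python3 held.py yellow hy2;python3 look.py w6
```

```text
t 19.95 pos [ 0.465 -0.007  0.124] head -5.575499159818856 tilt 0.0025790462722578462 F [-0.394 -0.575 -4.76 ] open 0.6503627972776521 q [-0.13  -0.204  2.155  0.     1.191 -0.033]
dp cm [ 9.012 -0.004  0.067]
rms 0.00019037335129439123 23
top z 0.16482317781702316 TCP-bottom 0.00941813985734978 centre-TCP [-0.0003 -0.0016]
[0.4721 0.0635 0.267 ] [ 2.8571 -0.1388 -0.0188]
stand yellow [ 0.4657 -0.0073  0.025 ] [ 0.4654 -0.0083  0.025 ] 5279 [107.8449 112.9692] 0.025121402123389786
stand black [0.4768 0.0786 0.025 ] [0.477  0.0788 0.025 ] 528 [44.4858 47.006 ] 0.02566567405162777
```

View pics/w6.png

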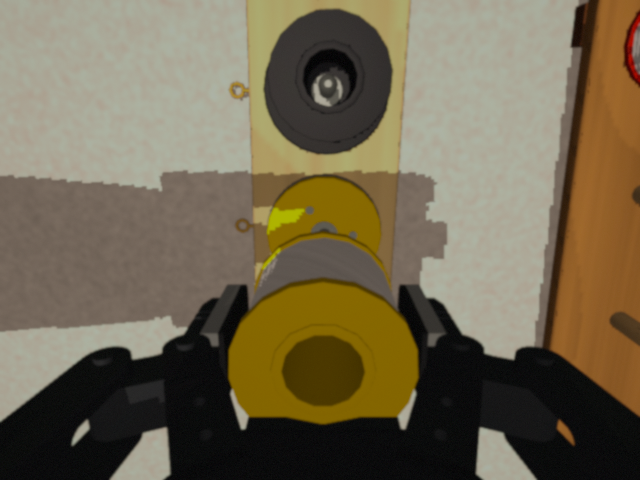

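The black spool is seated over its spindle at (328,82), and the yellow one is centred over the yellow disc. Lowering.

play_rows(dp=[[1,0.05,0.05],[2,0,0],[2,0,0],[1.5,0,0],[1,0,0],[0.6,0,0],[0.3,0,0],[0.2,0,0]], twist=[0,0,0,0,0,0,0,0])

```text
time: 20.85
position: [0.4659, -0.0065, 0.0386]
orientation: [0.076, 1.569, -0.076]
force: [0.2, -0.4, -4.5]
opening: 0.652
```

play_rows(dp=[[0.2,0,0],[0.1,0,0],[0.1,0,0],[0.1,0,0],[0.1,0,0],[0,0,0]], twist=[0,0,0,0,0,0])

```text
time: 21.45
position: [0.4658, -0.0064, 0.0344]
orientation: [0.076, 1.57, -0.076]
force: [-7.6, -0.0, 10.6]
opening: 0.653
```

play_rows(dp=[[0,0,0],[0,0,0],[0,0,0],[0,0,0],[0,0,0]], twist=[0,0,0,0,0], fingers=-1)

```text
time: 21.95
position: [0.4655, -0.0064, 0.0323]
orientation: [0.076, 1.569, -0.076]
force: [0.4, -0.1, 0.4]
opening: 1.002
```

play_rows(dp=[[-1,0,0],[-3,0,0],[-4,0,0],[-4,0,0],[-1,0,0],[0,0,0]], twist=[0,0,0,0,0,0])

```text
time: 22.55
position: [0.467, -0.0066, 0.1654]
orientation: [0.076, 1.564, -0.077]
force: [-0.7, 0.6, -0.9]
opening: 1.003
```

play_rows(dp=[[0,0.9,1.6],[0,1.8,3.3],[0,2.1,3.7],[0,2.1,3.7],[0,2.1,3.7],[0,1.4,2.4],[0,0.4,0.8],[0,0,0]], twist=[0,0,0,0,0,0,0,0])

```text
time: 23.35
position: [0.6663, 0.0826, 0.1599]
orientation: [0.076, 1.573, -0.076]
force: [-0.3, -0.3, -0.5]
opening: 0.999
```

```bash
python3 to.py .668 .0825 .029; python3 look.py w7
```

```text
t 23.35 pos [0.666 0.083 0.16 ] head -5.536970349823591 tilt 0.22501241030859762 F [-0.263 -0.312 -0.495] open 0.9988031450645898 q [ 0.044  0.223  1.661 -0.     1.262  0.14 ]
dp cm [13.085  0.013  0.224]
[0.6736 0.1531 0.3026] [ 2.8566 -0.1371 -0.0242]
spool red [0.668  0.0824 0.072 ] [0.6679 0.0826 0.072 ] 5104 [87.7035 91.937 ] 0.0722095435981744
stand red [ 0.4498 -0.1179  0.025 ] [ 0.4501 -0.1196  0.025 ] 330 [22.3561 27.8591] 0.02501838662600947
stand yellow [0.468  0.0027 0.025 ] [0.4678 0.0004 0.025 ] 1022 [52.6931 84.9158] 0.025191703856218245
stand blue [0.4872 0.1603 0.025 ] [0.4891 0.1612 0.025 ] 3067 [100.0402 121.5789] 0.025164878505270383
stand black [0.4786 0.0768 0.025 ] [0.4806 0.0788 0.025 ] 2601 [ 91.4067 106.9308] 0.024898362835240606
```

play_rows(dp=[[2,0,0.2],[3.5,0,0],[3,0,0],[2.5,0,0],[1.6,0,0],[0.6,0,0],[0,0,0]], twist=[0,0,0,0,0,0,0])

```text
time: 24.1
position: [0.6681, 0.0819, 0.0299]
orientation: [0.077, 1.571, -0.077]
force: [0.8, -0.6, 0.5]
opening: 1.001
```

play_rows(dp=[[0.1,0,0],[0,0,0],[0,0,0],[0,0,0],[0,0,0],[0,0,0],[0,0,0],[0,0,0]], twist=[0,0,0,0,0,0,0,0], fingers=1)

```text
time: 24.9
position: [0.6702, 0.0824, 0.0315]
orientation: [0.076, 1.567, -0.076]
force: [-1.3, 0.5, 6.3]
opening: 0.657
```

play_rows(dp=[[-0.5,0,0],[-1,0,0],[-1.5,0,0],[-2,0,0],[-2,0,0],[-2,0,0],[-0.5,0,0],[0,0,0]], twist=[0,0,0,0,0,0,0,0])

```text
time: 25.7
position: [0.6698, 0.0823, 0.1262]
orientation: [0.077, 1.566, -0.076]
force: [0.4, -0.1, -3.9]
opening: 0.655
```

```bash
python3 to.py .456 -.092 .125; python3 held.py red hr
```

```text
t 25.7 pos [0.67  0.082 0.126] head -5.572188912256226 tilt 0.17200870094631118 F [ 0.351 -0.064 -3.929] open 0.6547097574596471 q [0.043 0.256 1.681 0.    1.201 0.14 ]
dp cm [  0.049 -19.424 -19.584]
rms 0.0002030474635837972 24
top z 0.16681792221266029 TCP-bottom 0.007672630502937691 centre-TCP [ 0.0008 -0.0012]
```

play_rows(dp=[[0,-1,-1],[0,-2,-2],[0,-2.7,-2.7],[0,-2.8,-2.8],[0,-2.8,-2.8],[0,-2.8,-2.8],[0,-2.6,-2.7],[0,-1.8,-1.9]], twist=[0,0,0,0,0,0,0,0])

```text
time: 26.55
position: [0.4612, -0.0846, 0.1223]
orientation: [0.077, 1.573, -0.077]
force: [0.6, -1.2, -2.8]
opening: 0.653
```

play_rows(dp=[[0,-0.8,-0.9],[0,0,0],[0,0,0],[0,0,0]], twist=[0,0,0,0])

```text
time: 26.95
position: [0.4558, -0.0903, 0.1243]
orientation: [0.076, 1.569, -0.075]
force: [-0.4, 0.8, -3.3]
opening: 0.654
```

```bash
python3 to.py .4557 -.091 .034; python3 held.py red hr2;python3 look.py w8
```

```text
t 26.95 pos [ 0.456 -0.09   0.124] head -5.523325500524426 tilt 0.020969518409059355 F [-0.434  0.773 -3.332] open 0.6542841351027228 q [-0.311 -0.206  2.156  0.     1.192 -0.215]
dp cm [ 9.032 -0.07  -0.002]
rms 0.00017916048830959096 25
top z 0.16504848166084568 TCP-bottom 0.009296651258227817 centre-TCP [-0.0001 -0.0013]
[ 0.4626 -0.0199  0.2672] [ 2.8573 -0.1373 -0.0184]
stand red [ 0.4562 -0.0918  0.025 ] [ 0.4561 -0.0917  0.025 ] 5032 [107.7254 112.1091] 0.025128137037719336
stand yellow [ 0.4658 -0.008   0.025 ] [ 0.4652 -0.0098  0.025 ] 1263 [126.0166 134.5036] 0.025077873867679845
```

View pics/w8.png

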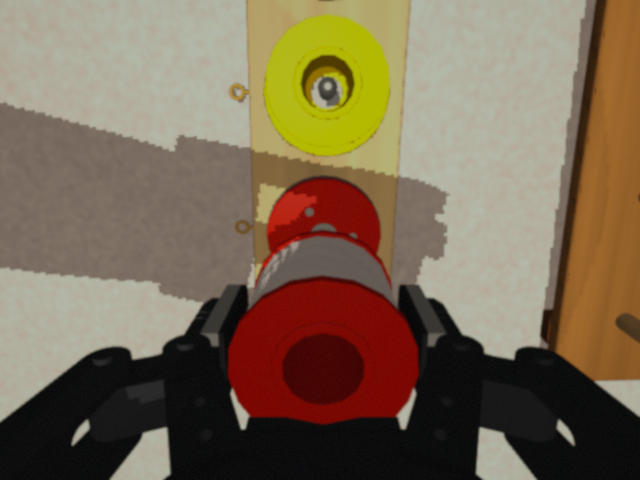

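Yellow is seated at (327,85), and red is centred over its disc. Lowering.

play_rows(dp=[[1,0,0],[2,0,0],[2,0,0],[1.5,0,0],[1,0,0],[0.6,0,0],[0.3,0,0],[0.2,0,0]], twist=[0,0,0,0,0,0,0,0])

```text
time: 27.85
position: [0.4556, -0.0909, 0.0385]
orientation: [0.076, 1.569, -0.076]
force: [-0.5, -0.7, -3.1]
opening: 0.651
```

play_rows(dp=[[0.2,0,0],[0.1,0,0],[0.1,0,0],[0.1,0,0],[0.1,0,0],[0,0,0]], twist=[0,0,0,0,0,0])

```text
time: 28.45
position: [0.4556, -0.091, 0.0344]
orientation: [0.076, 1.57, -0.076]
force: [-6.8, 1.5, 10.1]
opening: 0.649
```

Seated. I'm releasing, rising and moving sideways over clear bench for a check. The jar is at about (0.48, −0.38) and 85 mm tall, so I'll stay above 0.2 m.

play_rows(dp=[[0,0,0],[0,0,0],[0,0,0],[0,0,0],[0,0,0]], twist=[0,0,0,0,0], fingers=-1)

```text
time: 28.95
position: [0.4551, -0.0908, 0.0323]
orientation: [0.076, 1.569, -0.076]
force: [0.0, -1.2, 0.1]
opening: 1.003
```

play_rows(dp=[[-1,0,0],[-3,0,0],[-4,0,0],[-4,0,0],[-4,0,0],[-3,0,0],[-1,0,0],[0,0,0]], twist=[0,0,0,0,0,0,0,0])

```text
time: 29.75
position: [0.4559, -0.091, 0.2342]
orientation: [0.076, 1.566, -0.077]
force: [0.1, 0.3, -0.5]
opening: 0.998
```

play_rows(dp=[[0,-2,0],[0,-4,0],[0,-4,0],[0,-4,0],[0,-4,0],[0,-4,0],[0,-4,0],[0,-4,0]], twist=[0,0,0,0,0,0,0,0])

```text
time: 30.55
position: [0.4246, -0.39, 0.2288]
orientation: [0.08, 1.573, -0.074]
force: [0.3, -0.3, 0.2]
opening: 1.0
```

play_rows(dp=[[0,-4,0],[0,-2,0],[0,0,0],[0,0,0],[0,0,0]], twist=[0,0,0,0,0])

```text
time: 31.05
position: [0.4203, -0.4475, 0.2315]
orientation: [0.077, 1.57, -0.074]
force: [-0.7, -0.3, -0.1]
opening: 0.999
```

```bash
python3 to.py; python3 - <<'E'
from bench import *
from h import *
np.set_printoptions(precision=4,suppress=True)
for n in("top","scene"):
    s=snapshot(n)
    for c in("red","yellow","blue","black"):
        r=find(s,c,.063,.09,.075,.38,.56); print(n,c,r and (r[0],r[2],r[4]))
    o=dict(np.load(n+"0.npz"))
    # untouched things
    g=cv2.absdiff(s["image"],o["image"]).max(-1)
    if n=="top": print("suncatcher diff",g[190:250,110:180].mean(),"jar diff",g[250:290,465:510].mean(),g[90:160,20:60].mean())
    cv2.imwrite(f"pics/end_{n}.png",s["image"][:,:,::-1])
a=cv2.imread("pics/end_top.png"); b=cv2.imread("pics/end_scene.png")
cv2.imwrite("pics/end.png",np.vstack([cv2.resize(a[180:320,100:540],(792,252)),cv2.resize(b[120:320,180:540],(792,340))[:340]]))
E
```

```text
t 31.05 pos [ 0.42  -0.448  0.231] head -5.502195549434316 tilt 0.09836745768609187 F [-0.672 -0.303 -0.084] open 0.9988785215484597 q [-0.904  0.046  1.732  0.     1.364 -0.808]
top red (array([ 0.4558, -0.0915,  0.075 ]), np.int32(408), np.float64(0.07670397003801432))
top yellow (array([ 0.466 , -0.0076,  0.075 ]), np.int32(438), np.float64(0.07657421022184963))
top blue (array([0.4856, 0.1602, 0.075 ]), np.int32(413), np.float64(0.07694589286645637))
top black (array([0.4762, 0.0774, 0.075 ]), np.int32(410), np.float64(0.07667381309246768))
suncatcher diff 4.807380952380952 jar diff 9.84388888888889 4.543214285714286
scene red (array([ 0.4588, -0.0895,  0.075 ]), np.int32(205), np.float64(0.07430559335906595))
scene yellow (array([ 0.4691, -0.006 ,  0.075 ]), np.int32(269), np.float64(0.07446671476425315))
scene blue (array([0.4888, 0.1619, 0.075 ]), np.int32(311), np.float64(0.07446244721148776))
scene black (array([0.4803, 0.0805, 0.075 ]), np.int32(272), np.float64(0.0744595051127177))
```

View pics/end.png

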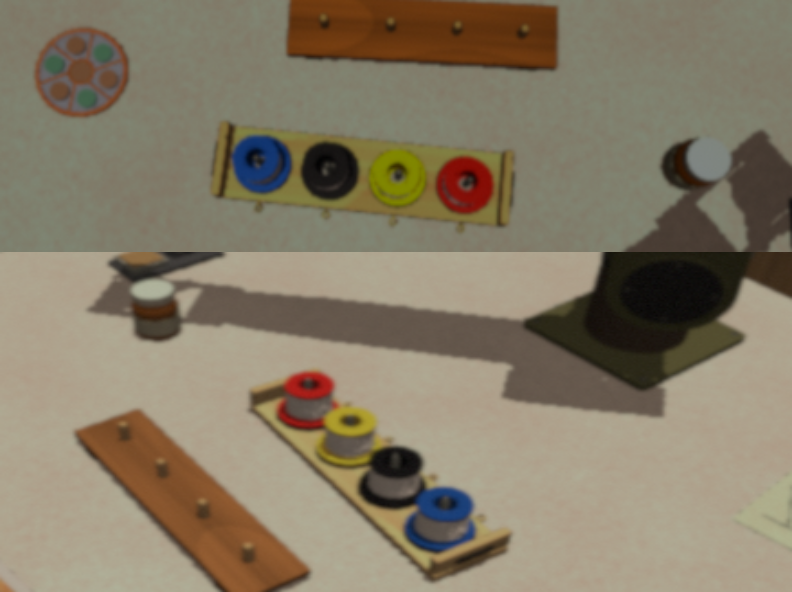

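All four spools are seated flat on their matching bases, with their tops at 75 mm. The jar and suncatcher are where they were.

```bash
python3 -c "
from bench import *
print(finish_job())"
```

```text
the job is handed in; nothing more can be done
None
```

All four spools are now on the caddy, each on the base of its own colour: blue, black, yellow, red, from left to right in the top view. I handed the job in at about 31 s of the 86 s allowed.

- **Seating:** each spool was lowered until the wrist force showed contact (at most about 11 N) before I let go. The last top and scene pictures put all four tops at 74–77 mm; 75 mm means fully seated. The spool centres were within about 1 mm of the spindles, measured in the same camera.
- **Left alone:** the rack is empty, and the flux jar and suncatcher look unmoved. The jar area changed a little more between the before and after pictures, which I put down to the arm's shadow there.
- **Disagreements:** the top and scene cameras differed by about 3–4 mm in position. I settled this with the wrist camera, and the bores leave enough clearance for it. No check failed.

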